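# Show the gilded arched plaque to the inspection camera

### The job

Start the inspection camera's self-timer by pushing the sprung plunger on the small grey release box all the way down and letting it come back up; then take the round-arched plaque out of the drying ledge and hold it up for the picture: upright, straight above the cross mark on the camera stand, its middle at the height of the lens, gilded relief squarely towards the lens. Finish while still holding it there, still and clear of everything; do not knock the camera stand, and leave the other plaques, the collar and the tin where they are.

Things in the scene. Friction and masses are not known exactly. Their poses are not given: they have to be found in the camera images.
- arched: The plaque to show: white ceramic slab 12 mm thick (its x), 64 mm wide (its y), 95 mm tall (its z) with a half-round top (radius 32 mm), about 0.15 kg. Gilded leaf relief, 3 mm proud, on its +x face only, in the band 18 to 64 mm above its lower edge; the top 30 mm is plain, for gripping. Origin: middle of the lower edge; z up. It stands loosely in the ledge's groove, relief to the ledge's +x.
- arched_centre (a point): The middle of the arched plaque: inside it, on its centre line, 47 mm above its lower edge.
- gabled: Another plaque, same material, size, axes and origin, but its top ends in a point. Stays in the ledge.
- square: Another plaque, same material, size, axes and origin, but with a straight top and square corners. Stays in the ledge.
- ledge: Fixed wooden drying ledge, 64 mm (x) by 310 mm (y) by 30 mm high, with one groove along y, 15 mm wide and 18 mm deep (groove floor 12 mm above the table). The three plaques stand in it in any order, at its middle and 95 mm either side. Origin: centre of the underside.
- stand: Fixed inspection camera stand. Origin: on the table under the cross mark. Base plate 110 mm (x) by 310 mm (y, from -60 to +250 mm), 10 mm thick; column and black camera at its +y end (camera body 75 mm wide, y 165 to 245 mm, top 210 mm above the table, 216 mm at its knob). The lens looks along the stand's -y, level.
- mark (a point): Centre of the white ring-and-cross mark on top of the stand's base plate, 10 mm above the table.
- lens (a point): Centre of the lens front, 130 mm along the stand's +y from the mark and 180 mm above the table. Lens barrel radius 24 mm.
- focus (a point): The point where the plaque's middle must be: straight above the mark, at lens height, 180 mm above the table.
- release: Fixed grey release box, 64 x 64 x 40 mm, with a collar 8 mm high on top and the plunger standing up out of it. Origin: centre of the underside.
- plunger_top (a point): Centre of the top of the plunger's round aluminium cap (34 mm diameter); 76 mm above the table at rest. Moves with the plunger.
- plunger (a joint): Travel of the plunger straight down, 0 at rest to 0.014 m at its stop; a spring pushes it back: about 2 N at the start, 8.5 N at the stop.
- collar: Bystander: loose white ceramic ring, partly gilded, lying flat, 110 mm across, 28 mm high. Origin: centre of the underside.
- tin: Bystander: loose standing tin, 72 mm across, 85 mm high. Origin: centre of the underside.
Not all that is in view belongs to the job. Leave any black or red look-alike of the arched alone. Of the things that look like the release, take the one that is farthest from the robot's base at the start.

How it is judged:
On the way, in this order (a step that is already met when the one before it is completed fails the run):
1. the plunger is pushed all the way down (value of joint plunger above 0.0125 m), for 0.1 s.
2. the plunger has come back up (value of joint plunger below 0.003 m), for 0.1 s.
3. the arched plaque is lifted out of the ledge in the gripper (height (world z) of arched above 0.045 m and contact force between the fingers and arched above 0.5 N), for 0.2 s.
At the end, for the whole second after the job is handed in: Gripper holds the arched plaque still in the air: middle within 18 mm of the point above the mark at lens height, upright within 8 degrees, relief facing the lens and square within 10 degrees; plaque and robot clear of stand and ledge, plunger back up (distance between arched_centre and focus below 0.018 m and angle between arched's own z axis and vertical below 0.14 rad and angle between the x axis of arched and the y axis of stand, either way round below 0.17 rad and x of lens in the frame of arched above 0.08 m and contact force between the fingers and arched above 0.5 N and contact force between each of arched, the arm, the fingers and stand below 0.1 N and contact force between arched and ledge below 0.1 N and linear speed of arched below 0.02 m/s and angular speed of arched below 0.2 rad/s and value of joint plunger below 0.003 m); the arm keeps its last pose, push and grip.
It fails at once if the gabled plaque is moved more than 30 mm or tipped more than 0.5 rad (distance of gabled from where it was at the start of the episode above 0.03 m or angle between gabled's own z axis and vertical above 0.5 rad).
It fails at once if the square plaque is moved more than 30 mm or tipped more than 0.5 rad (distance of square from where it was at the start of the episode above 0.03 m or angle between square's own z axis and vertical above 0.5 rad).
It fails at once if the collar is moved more than 30 mm or tipped more than 0.5 rad (distance of collar from where it was at the start of the episode above 0.03 m or angle between collar's own z axis and vertical above 0.5 rad).
It fails at once if the tin is moved more than 30 mm or tipped more than 0.5 rad (distance of tin from where it was at the start of the episode above 0.03 m or angle between tin's own z axis and vertical above 0.5 rad).
It fails at once if the camera stand is knocked (more than 8 N, by the robot or the plaque) (contact force between any of the arm, the fingers, arched and stand above 8 N).
It also fails if it takes over 51 s, if anything falls off the work surface, if the arm or the gripper's body presses on something with over 40 N, if the wrist force passes 120 N, or if a joint passes its speed limit or range.

### The arm

A 6-joint arm with a two-finger parallel gripper is mounted at the origin on the work surface. World frame = base frame: x ahead of the robot, y to its left, z up, the work surface at z = 0. Lengths are in m, angles in rad, forces in N, time in s.
With the tool pointing down it reaches from about 0.25 to 0.775 m from the base axis. Payload 4 kg.
Tool frame: the origin (TCP) lies on the centre line of the jaws, within the pads' length; the fingertips stand robot.tips_ahead ahead of it and the grasp point (between the pads) lies 8 mm behind it (robot.tips_ahead is the distance from the TCP to the fingertips, in m); z points along the fingers, y is the line along which they close (so a half turn about z gives the same grasp; the last joint's range is limited). The gripper opens to 94 mm and grips with 3 to 60 N. Pads are 16 mm wide; open, the fingers measure 119 mm over their backs; the gripper's body (75 mm by 177 mm) begins 78 mm behind the grasp point.
Start: joints at [-1.428, 0.087, 1.371, -0, 1.684, -0.103], TCP at [0.134, -0.533, 0.19] pointing down, gripper open.
Joint ranges: [-3.1, 3.1], [-0.76, 2.03], [0.27, 2.55], [-1.08, 4.22], [0.17, 2.65], [-2.57, 2.57]. Speed limits (rad/s): [2.79, 2.79, 3.14, 3.14, 3.14, 3.14].

### API

Orientations are given as [roll, pitch, yaw] about the fixed x, y, z axes, in that order (R = Rz(yaw) Ry(pitch) Rx(roll)).
In Python, from bench import robot, snapshot, close_job, spotter gives the robot as it stands. The module is installed in compiled form; this text tells all that it offers.
- The arm moves only by the tool servo_tool, never from a script. Its argument "commands" is one flat list of numbers, 7 for each row, row after row: the shift along the tool's x, y, z in m, then the turn, a rotation vector about the tool's x, y, z in degrees, then the finger opening in m, from 0 to 0.094. In form: [x, y, z, ax, ay, az, grip, x, y, z, ax, ay, az, grip, ...]. A call has 1 to 10 rows; each row is the pose to reach, as a shift and turn from the pose commanded when the call began, along the tool's axes at that moment; what a row does not reach only later rows make up. A row lasts 1/8 s, in which the tool goes at most 62.5 mm and 10.7 degrees, less where a joint would pass 70% of its speed; a pose out of reach is approached as far as the arm can. A call with a gripper value outside its range is refused whole. The fingers move at their own pace and stop on an object; the grip force is fixed at half the most. Time passes only in rows, so rows that repeat a pose let the fingers close. It gives the time, the measured TCP pose, the force, the opening and the grip force at its end, in the units of the state.
- robot.get_obs(): the state, without advancing time (a new reading comes with each control period).
- snapshot(name): name is "scene" or "top"; returns a dict with "img" (480x640x3 uint8, blue, green, red), "camera_matrix" (3x3 intrinsics, pixels), "extrinsics" (4x4, takes a point from camera to world coordinates). Camera axes: x right, y down, z forward; pixel columns grow to the right and rows downward; lengths in m; the calibration is good to about 2 mm. A picture is of the moment at which its call begins. There is no depth.
- close_job(): hands the job in; it is judged then, once.
Trained networks look in a picture, given as the dict that the camera call returned (one of the last four; its "shot" number tells which), for a name from the list of things; names that differ only in an ending like _2 or _b are one class to them, and where a whole thing is asked for, a point or a joint stands for the part that bears it (a point fixed in the world has none). Each returns a list of dicts, best first, with "conf" (0 to 1); they miss things now and then, are a little off and sometimes report something else, mostly with a low value. They report only what shows in the picture. A call takes as long as a camera call. They do not tell look-alikes from the thing itself.
- spotter.trace(name, picture): "region" (480x640 bool, what is visible of it) and "box" ([left, top, width, height] in pixels, round what is visible of it).
The state is a dict: "time": time; "joint_positions": joint angles; "qvel": joint speeds; "joint_torque": joint torques, N m; "tool_pos": TCP position; "ee_rot": TCP orientation; "wrist_force": force on the tool from outside, world axes, zero at the start; "wrist_torque": the same for the moment, N m; "width": finger opening in m; "finger_force": force on a finger pad.
Only numpy, scipy, OpenCV 4.12 (cv2) and the standard library are available. Lean on these libraries where they do the work, as an engineer would, in place of code of your own. Each camera call takes 0.05 s, during which the arm holds its last target. There are 200 camera calls.

## Working session

There is one attempt and no reset: what is moved stays moved. The work goes in short steps, Python scripts to look and compute and a tool call to move; the robot and the scene stay as the last step left them, time stands still between calls to the robot, and variables do not carry over. Pictures are saved under pics/ and viewed, at most 10 in all, crops included, and the job is handed in when it is done.

Besides the shell and the picture viewer there is one more tool, called after "Request:" as name(argument=value, ...) on one line, values as JSON. servo_tool: Moves the arm, as the interface text tells. Its arguments: {"type":"object","properties":{"commands":{"type":"array","items":{"type":"number"}}},"required":["commands"]}

```bash
mkdir -p pics; cat > h.py <<'E'
import numpy as np, cv2
from bench import robot, snapshot, close_job, spotter
from scipy.spatial.transform import Rotation as R
def ray(p,u,v,z):
    K=p["camera_matrix"];T=p["extrinsics"]
    d=T[:3,:3]@np.linalg.solve(K,[u,v,1.]);o=T[:3,3]
    return o+d*(z-o[2])/d[2]
def proj(p,X):
    T=p["extrinsics"];c=T[:3,:3].T@(np.atleast_2d(X)-T[:3,3]).T
    q=p["camera_matrix"]@c;return (q[:2]/q[2]).T
E
python3 - <<'E'
from h import *
np.set_printoptions(precision=4,suppress=True)
for n in("top","scene"):
    p=snapshot(n);cv2.imwrite(f"pics/{n}0.png",p["img"]);print(n,p["extrinsics"][:3,3],p["extrinsics"][:3,2])
    for t in("arched","gabled","square","ledge","stand","release","plunger_top","collar","tin"):
        for d in spotter.trace(t,p)[:4]:
            ys,xs=np.nonzero(d["region"]);print(t,round(d["conf"],2),d["box"],xs.mean().round(),ys.mean().round())
o=robot.get_obs();print(o["tool_pos"],o["ee_rot"],robot.tips_ahead,o["time"])
E
```

```text
top [0.4147 0.0009 1.0647] [ 0.1925 -0.0087 -0.9813]
arched 0.91 [430.2, 312.6, 23.2, 24.4] 440.0 325.0
arched 0.62 [427.3, 201.6, 28.6, 28.5] 442.0 215.0
arched 0.54 [419.3, 260.6, 35.9, 13.7] 437.0 269.0
gabled 0.82 [380.8, 272.7, 34.3, 9.3] 397.0 276.0
square 0.5 [453.1, 251.6, 43.6, 15.3] 477.0 261.0
ledge 0.77 [366.6, 246.3, 139.0, 48.0] 431.0 271.0
stand 0.58 [118.7, 205.8, 164.2, 89.2] 201.0 251.0
release 0.85 [348.4, 342.8, 27.9, 30.0] 362.0 358.0
release 0.58 [290.2, 302.9, 32.8, 30.7] 306.0 319.0
release 0.34 [418.7, 265.6, 33.1, 8.4] 436.0 269.0
release 0.19 [302.3, 312.8, 16.0, 13.4] 306.0 319.0
plunger_top 0.67 [357.4, 348.5, 15.9, 20.4] 365.0 359.0
plunger_top 0.59 [299.5, 313.2, 18.5, 15.6] 306.0 319.0
collar 0.89 [361.5, 163.1, 45.2, 46.0] 384.0 183.0
tin 0.94 [303.0, 143.9, 32.3, 39.8] 319.0 166.0
scene [ 1.2927 -0.1767  0.7678] [-0.7461  0.1509 -0.6485]
arched 0.83 [203.3, 227.7, 17.6, 29.1] 211.0 239.0
arched 0.8 [186.8, 301.7, 29.8, 43.6] 201.0 322.0
arched 0.59 [195.4, 253.7, 34.3, 29.5] 210.0 269.0
arched 0.31 [315.8, 220.8, 26.5, 32.1] 331.0 238.0
gabled 0.85 [236.1, 244.3, 27.2, 31.7] 250.0 261.0
square 0.73 [147.2, 262.8, 35.7, 33.8] 167.0 278.0
ledge 0.96 [143.2, 255.8, 138.3, 59.1] 210.0 289.0
stand 0.6 [366.5, 185.1, 142.0, 134.8] 445.0 259.0
release 0.92 [316.9, 217.7, 24.1, 33.9] 330.0 237.0
release 0.87 [264.9, 201.0, 29.0, 35.4] 278.0 221.0
plunger_top 0.62 [271.5, 201.8, 13.1, 12.8] 278.0 209.0
plunger_top 0.58 [327.0, 225.1, 10.9, 7.3] 332.0 225.0
plunger_top 0.45 [241.1, 333.0, 50.7, 51.8] 266.0 358.0
collar 0.6 [239.5, 329.2, 55.2, 56.1] 268.0 358.0
collar 0.35 [195.4, 254.1, 31.9, 29.6] 209.0 269.0
tin 0.66 [334.6, 326.2, 39.4, 56.3] 353.0 352.0
tin 0.49 [140.6, 259.2, 139.8, 55.6] 209.0 289.0
[ 0.1339 -0.5335  0.1902] [ 3.1415 -0.      0.2458] 0.011 1.0
```

View pics/top0.png

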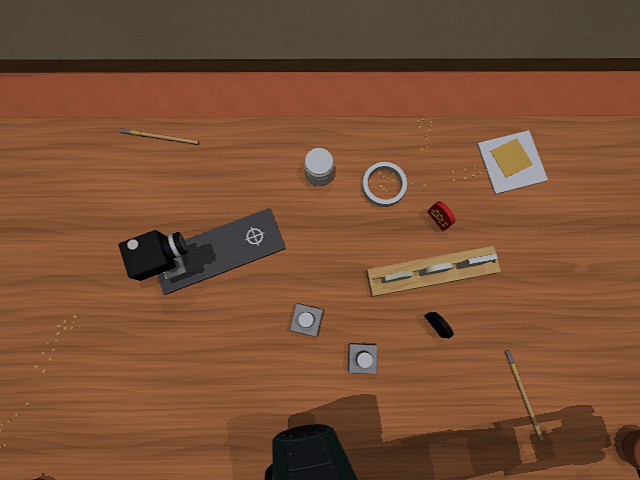

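View pics/scene0.png

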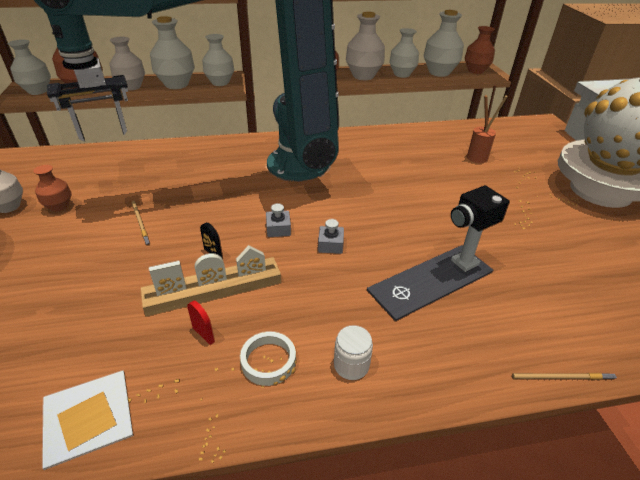

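Candidates in the top view:
- **Arched plaque:** white one mid-ledge (437,269), black look-alike (440,325), red look-alike (442,215). I choose the white one in the ledge.
- **Release box:** (306,319) and (364,359). I choose the one farther from the base, which I'll check numerically.

```bash
cat > m.py <<'E'
from h import *
from scipy.optimize import minimize
np.set_printoptions(precision=4,suppress=True)
def hullmask(uv):
    m=np.zeros((1920,2560),np.uint8);cv2.fillConvexPoly(m,cv2.convexHull(np.round(uv*4+1.5).astype(np.int32)),1);return m
def fit(ps,regs,dims,x0):
    X=np.array([[sx,sy,z] for sx in(-.5,.5) for sy in(-.5,.5) for z in(0,1)])*dims
    H=[cv2.resize(cv2.fillConvexPoly(np.zeros((480,640),np.uint8),cv2.convexHull(np.argwhere(r)[:,::-1].astype(np.int32)),1),None,fx=4,fy=4,interpolation=0) for r in regs]
    def c(q):
        W=X@R.from_euler('z',q[2]).as_matrix().T+[q[0],q[1],0];s=0
        for p,h in zip(ps,H):
            m=hullmask(proj(p,W));s-=(m&h).sum()/(m|h).sum()
        return s
    r=minimize(c,x0,method='Nelder-Mead',options=dict(initial_simplex=np.array(x0)+np.vstack([np.zeros(3),np.diag([.01,.01,.08])])));return r.x,-r.fun
t=snapshot("top");s=snapshot("scene")
for P,n in((t,"top"),):
    L=[d for d in spotter.trace("ledge",P)][0]
    c=ray(P,433,271,.02);print("ledge0",c)
    print("ledge",*fit([P],[L["region"]],[.064,.31,.03],[c[0],c[1],-.2]),*fit([P],[L["region"]],[.064,.31,.03],[c[0],c[1],.2]))
    for u,v in((306,319),(364,359)):
        c=ray(P,u,v,.076);print("plunger",c,np.hypot(*c[:2]))
for d in spotter.trace("plunger_top",s)[:2]:
    b=d["box"];c=ray(s,b[0]+b[2]/2,b[1]+6,.076);print("scene plunger",c,b)
for P,(u,v) in((t,(255,236)),(s,(401,293))):
    g=P["img"].min(2)[v-14:v+15,u-14:u+15];yy,xx=np.nonzero(g>130)
    e=cv2.minAreaRect(np.c_[xx,yy].astype(np.float32));print("mark",e,len(xx),ray(P,u-14+e[0][0],v-14+e[0][1],.01))
z=lambda im,x,y,w,h,f:cv2.resize(im[y:y+h,x:x+w],None,fx=f,fy=f,interpolation=cv2.INTER_CUBIC)
a=z(t["img"],355,190,160,150,5);cv2.imwrite("pics/ledge.png",cv2.resize(a,(640,600)))
a=z(t["img"],110,195,190,150,4);cv2.imwrite("pics/stand.png",a)
E
python3 m.py
```

```text
ledge0 [ 0.5385 -0.2775  0.02  ]
ledge [ 0.5389 -0.2777  0.1715] 0.9624028012954348 [ 0.5392 -0.278   0.1703] 0.9627389424894397
plunger [0.4276 0.025  0.076 ] 0.4283095648581746
plunger [ 0.3408 -0.1009  0.076 ] 0.35547923454305874
scene plunger [0.3434 0.3468 0.076 ] [367.8, 186.6, 141.9, 132.0]
scene plunger [ 0.5191 -0.2706  0.076 ] [194.8, 253.0, 33.9, 29.3]
mark ((13.34999942779541, 13.94999885559082), (15.811386108398438, 15.495159149169922), 18.434947967529297) 102 [0.6292 0.1522 0.01  ]
mark ((13.658538818359375, 13.073171615600586), (17.22732162475586, 12.368331909179688), 6.34019136428833) 137 [0.6293 0.1514 0.01  ]
```

View pics/ledge.png

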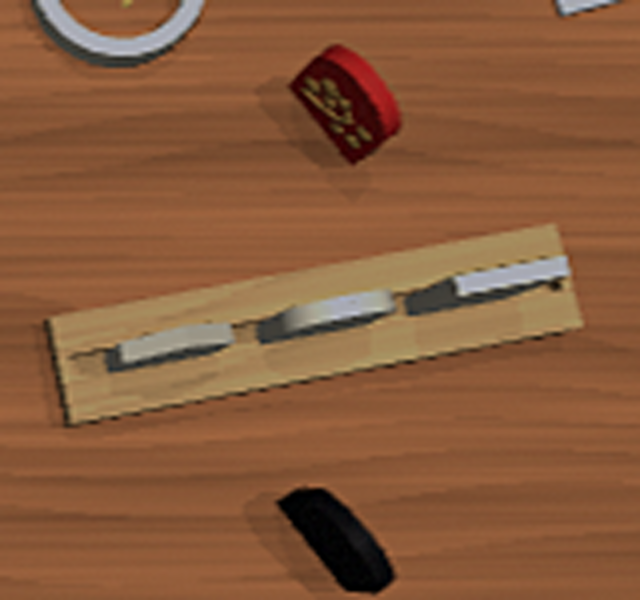

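View pics/stand.png

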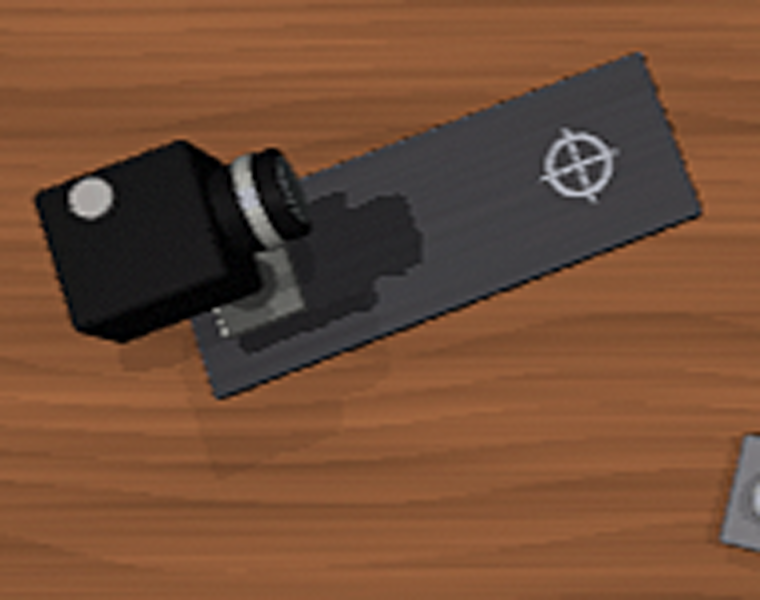

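The ledge holds gabled (396,276), arched (440,268) and square (483,261). The mark is at (254,236). The far release, 0.428 m from the base, is the correct one. Next I compute the moves.

```bash
cat >> h.py <<'E'
def rel(xyz,yaw,rot=None):
    o=robot.get_obs();A=R.from_euler('xyz',o["ee_rot"]);B=R.from_euler('z',yaw)*R.from_euler('x',np.pi)
    s=A.inv().apply(np.array(xyz)-o["tool_pos"]);r=(A.inv()*B).as_rotvec(degrees=True);return s.round(4),r.round(2)
E
python3 - <<'E'
from h import *
np.set_printoptions(precision=4,suppress=True)
t=snapshot("top");s=snapshot("scene")
c=[ray(t,110+(u+.5)/4-.5,195+(v+.5)/4-.5,.01) for u,v in((640,54),(700,214),(220,398))]
print(c,np.linalg.norm(c[0]-c[1]),np.linalg.norm(c[2]-c[1]));d=c[2]-c[1];print("stand y dir",np.arctan2(d[1],d[0]),np.degrees(np.arctan2(d[1],d[0])))
yd=d/np.linalg.norm(d);print("mark from plate",(c[0]+c[1])/2+yd*.06)
print("arch top px",proj(t,[[.539,-.2778,.107]]),proj(s,[[.539,-.2778,.107]]),"release",proj(s,[[.4276,.025,.076]]))
print(rel([.4276,.025,.12],1.742), robot.get_obs()["time"])
E
```

```text
[array([0.6992, 0.1158, 0.01  ]), array([0.5985, 0.078 , 0.01  ]), array([0.4897, 0.3626, 0.01  ])] 0.10760404791545537 0.3046379814773666
stand y dir 1.936028450143147 110.92625921045625
mark from plate [0.6274 0.153  0.01  ]
arch top px [[443.3814 265.9994]] [[206.4628 255.04  ]] release [[331.1998 222.0971]]
(array([ 0.4209, -0.4702,  0.0701]), array([  0.  ,   0.01, -85.73])) 1.3
```

Request:
servo_tool(commands=[0.05,-0.056,0,0,0,-10,0.0,0.1,-0.112,0,0,0,-20,0.0,0.15,-0.168,0,0,0,-30,0.0,0.2,-0.224,0.01,0,0,-40,0.0,0.25,-0.28,0.02,0,0,-50,0.0,0.3,-0.336,0.03,0,0,-60,0.0,0.35,-0.392,0.05,0,0,-70,0.0,0.4,-0.45,0.06,0,0,-80,0.0,0.421,-0.4702,0.07,0,0,-85.7,0.0,0.421,-0.4702,0.07,0,0,-85.7,0.0])

```text
time: 2.55
tool_pos: [0.4231, 0.0166, 0.1227]
ee_rot: [3.14, 0.001, 1.743]
wrist_force: [1.2, -0.3, -0.7]
width: 0.0007
finger_force: 0.0
```

Request:
servo_tool(commands=[0,0,0,0,0,0,0])

```text
time: 2.68
tool_pos: [0.4221, 0.0183, 0.1213]
ee_rot: [-3.139, -0.001, 1.75]
wrist_force: [0.2, -0.1, -0.2]
width: 0.0006
finger_force: 0.0
```

```bash
python3 - <<'E'
from h import *
o=robot.get_obs();print(o["tool_pos"],o["ee_rot"],o["wrist_force"],o["width"],rel([.4276,.025,.09],1.742))
t=snapshot("top");s=snapshot("scene")
a=cv2.resize(t["img"][285:355,265:345],None,fx=5,fy=5,interpolation=2);b=cv2.resize(s["img"][180:250,290:370],None,fx=5,fy=5,interpolation=2)
c=cv2.resize(s["img"][225:295,190:270],None,fx=5,fy=5,interpolation=2);c=cv2.resize(c,(400,350))
cv2.imwrite("pics/p1.png",np.hstack([a,b]))
for P in(t,s):
    for d in spotter.trace("arched",P)[:3]:
        ys,xs=np.nonzero(d["region"]);print(d["conf"],d["box"],xs.mean(),ys.mean())
E
```

```text
[0.42209894 0.01827992 0.12134173] [-3.13925442e+00 -1.41540940e-03  1.74951811e+00] [ 0.22579803 -0.11294527 -0.19102952] 0.0006395179626822556 (array([0.0056, 0.0067, 0.0313]), array([-0.13, -0.08,  0.43]))
0.96 [426.5, 202.7, 28.3, 24.7] 441.92871287128713 214.55049504950495
0.74 [420.5, 261.7, 34.7, 14.3] 436.7300380228137 268.615969581749
0.97 [187.8, 301.0, 28.9, 43.0] 200.8637037037037 321.49333333333334
0.72 [202.8, 224.5, 22.5, 33.4] 210.712 239.388
0.71 [196.7, 254.0, 31.1, 29.0] 210.19455782312926 269.1333333333333
```

View pics/p1.png

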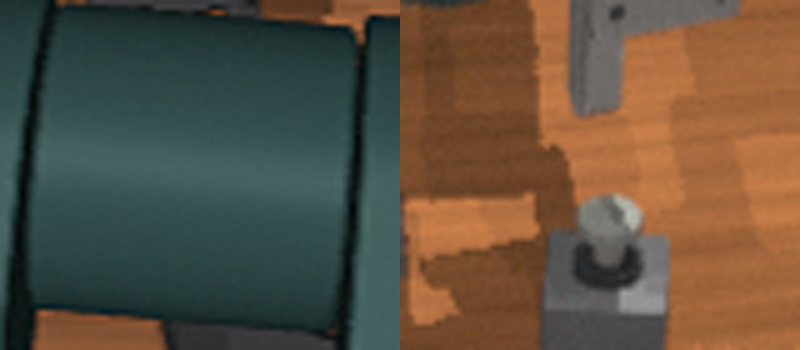

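The closed gripper is above the correct plunger. The cap shows at scene (332,223), which matches my projection. The arm seems to settle slowly, so I let it hold.

Request:
servo_tool(commands=[0,0,0,0,0,0,0,0,0,0,0,0,0,0,0,0,0,0,0,0,0])

```text
time: 3.25
tool_pos: [0.4222, 0.0139, 0.1228]
ee_rot: [3.141, 0.0, 1.74]
wrist_force: [-0.8, 0.3, -0.4]
width: 0.0004
finger_force: 0.0
```

Request:
servo_tool(commands=[0.01,0.007,0,0,0,0,0,0.01,0.007,0.015,0,0,0,0,0.01,0.007,0.03,0,0,0,0,0.01,0.007,0.03,0,0,0,0])

```text
time: 3.75
tool_pos: [0.4256, 0.0259, 0.0901]
ee_rot: [-3.137, -0.001, 1.742]
wrist_force: [0.5, -0.6, -0.2]
width: 0.0006
finger_force: 0.0
```

Close enough. Press in steps, down to a TCP height of about 0.072.

Request:
servo_tool(commands=[0.0,0.002,0.006,0,0,0,0,0,0.002,0.011,0,0,0,0,0,0.002,0.015,0,0,0,0,0,0.002,0.0175,0,0,0,0,0,0.002,0.0185,0,0,0,0,0,0.002,0.0185,0,0,0,0])

```text
time: 4.5
tool_pos: [0.4294, 0.026, 0.0741]
ee_rot: [3.141, 0.0, 1.742]
wrist_force: [0.3, 0.6, 0.8]
width: 0.0006
finger_force: 0.0
```

```bash
python3 - <<'E'
from h import *
s=snapshot("scene");t=snapshot("top");o=robot.get_obs();print(o["tool_pos"],o["wrist_force"],o["wrist_torque"])
for d in spotter.trace("plunger_top",s)[:3]: print(d["conf"],d["box"])
cv2.imwrite("pics/p2.png",cv2.resize(s["img"][150:270,250:410],None,fx=5,fy=5,interpolation=2))
E
```

```text
[0.42947051 0.02599613 0.07424784] [0.75602925 0.3584181  0.08053625] [ 0.00626981 -0.15304687  0.00057095]
0.68 [327.8, 221.9, 11.8, 10.1]
0.5 [146.3, 263.2, 39.6, 35.6]
0.4 [271.2, 203.2, 13.8, 12.8]
```

View pics/p2.png

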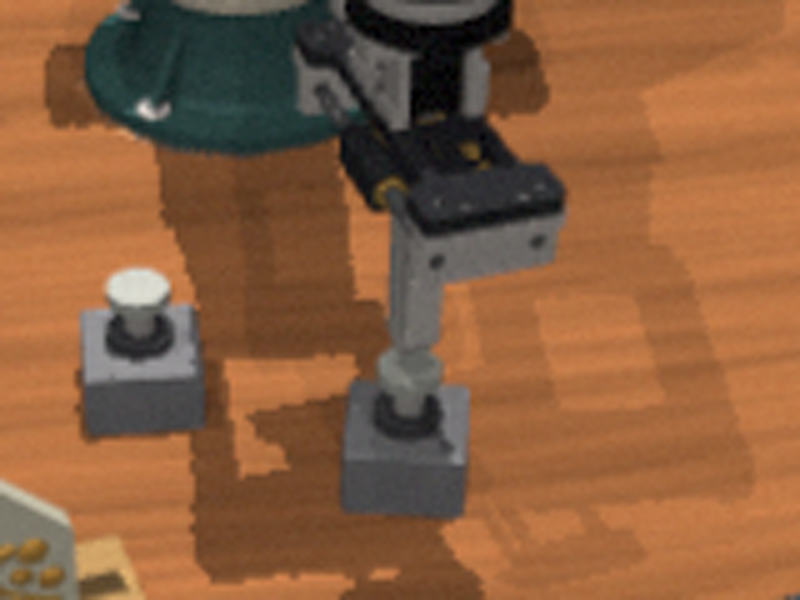

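```bash
python3 - <<'E'
from h import *
np.set_printoptions(precision=4,suppress=True)
P=[];F=[]
for i in range(4):
    s=snapshot("scene");o=robot.get_obs();P.append(o["tool_pos"]);F.append(o["wrist_force"])
print(np.array(P),np.array(F),robot.tips_ahead,o["joint_positions"])
for z in(.062,.07,.078,.085): print(z,ray(s,250+417/5,150+348/5,z),"cap",ray(s,250+408/5,150+362/5,z))
g=o["tool_pos"];print("tip proj",proj(s,[g-[0,0,.011],g,g+[0,0,.06]]))
E
```

```text
[[0.4295 0.026  0.0742]
 [0.4294 0.026  0.0742]
 [0.4294 0.026  0.0742]
 [0.4294 0.026  0.0742]] [[ 0.9746 -0.9246  0.3707]
 [ 0.3143 -0.6757  1.1306]
 [ 0.5426 -0.0859 -0.0803]
 [ 0.6316  0.6763 -0.5825]] 0.011 [-0.0714 -0.1306  1.817  -0.0001  1.4549 -0.2421]
0.062 [0.4007 0.0368 0.062 ] cap [0.4115 0.0298 0.062 ]
0.07 [0.4108 0.0344 0.07  ] cap [0.4215 0.0275 0.07  ]
0.078 [0.4209 0.032  0.078 ] cap [0.4315 0.0252 0.078 ]
0.085 [0.4297 0.0299 0.085 ] cap [0.4402 0.0231 0.085 ]
tip proj [[331.5422 226.4798]
 [331.7043 223.0717]
 [332.626  203.6936]]
```

```bash
python3 - <<'E'
from h import *
np.set_printoptions(precision=1,suppress=True)
s=snapshot("scene");o=robot.get_obs()
A=R.from_euler('xyz',o["ee_rot"]).as_matrix();g=o["tool_pos"]
f=lambda a,b,c:(proj(s,[g+A@[a,b,c]])[0]-[250,150])*5
for q in((0,0,.011),(0,.012,.011),(0,.012,-.05),(0,.06,-.06),(0,-.06,-.06),(0,.0885,-.086),(0,-.0885,-.086),(.037,0,-.086),(-.037,0,-.086)):print(q,f(*q))
A=R.from_euler('xyz',[np.pi,0,.2458]).as_matrix();g=np.array([.1339,-.5335,.1902])
for q in((0,.047,.011),(0,-.047,.011),(0,.047,-.05),(0,-.047,-.05)):print("start",q,proj(s,[g+A@q])[0])
print(s["camera_matrix"])
E
```

```text
(0, 0, 0.011) [407.7 382.4]
(0, 0.012, 0.011) [416.4 396.5]
(0, 0.012, -0.05) [421.4 298.9]
(0, 0.06, -0.06) [459.9 339.4]
(0, -0.06, -0.06) [370.  202.8]
(0, 0.0885, -0.086) [486.9 330.1]
(0, -0.0885, -0.086) [351.6 130.2]
(0.037, 0, -0.086) [486.3 210.5]
(-0.037, 0, -0.086) [342.9 238.3]
start (0, 0.047, 0.011) [ 87.5 148.1]
start (0, -0.047, 0.011) [125.  141.6]
start (0, 0.047, -0.05) [ 79.9 126.7]
start (0, -0.047, -0.05) [118.9 120.6]
[[445.3   0.  320.3]
 [  0.  445.3 241.2]
 [  0.    0.    1. ]]
```

The picture contradicts the reported pose. The cap is still at rest at (332,222), the force is near zero, and the drawn fingertip is about 7 px higher than projected. I probe gently downward to find contact.

Request:
servo_tool(commands=[0,0,0.003,0,0,0,0,0,0,0.006,0,0,0,0,0,0,0.006,0,0,0,0])

```text
time: 5.28
tool_pos: [0.429, 0.026, 0.0676]
ee_rot: [-3.141, -0.0, 1.742]
wrist_force: [0.7, 1.8, -0.7]
width: 0.0004
finger_force: 0.0
```

Request:
servo_tool(commands=[0,0,0.003,0,0,0,0,0,0,0.005,0,0,0,0,0,0,0.005,0,0,0,0])

```text
time: 5.65
tool_pos: [0.4292, 0.026, 0.0628]
ee_rot: [-3.141, -0.0, 1.742]
wrist_force: [0.2, -0.0, -0.1]
width: 0.0004
finger_force: 0.0
```

```bash
python3 - <<'E'
from h import *
np.set_printoptions(precision=4,suppress=True)
F=[]
for i in range(3): s=snapshot("scene");o=robot.get_obs();F.append(o["wrist_force"])
print(o["tool_pos"],np.mean(F,0),robot.tips_ahead)
a=cv2.resize(s["img"][190:260,295:365],None,fx=8,fy=8,interpolation=2)
cv2.imwrite("pics/p3.png",a)
E
```

```text
[0.4294 0.026  0.0632] [ 0.0858 -0.1223  0.2125] 0.011
```

View pics/p3.png

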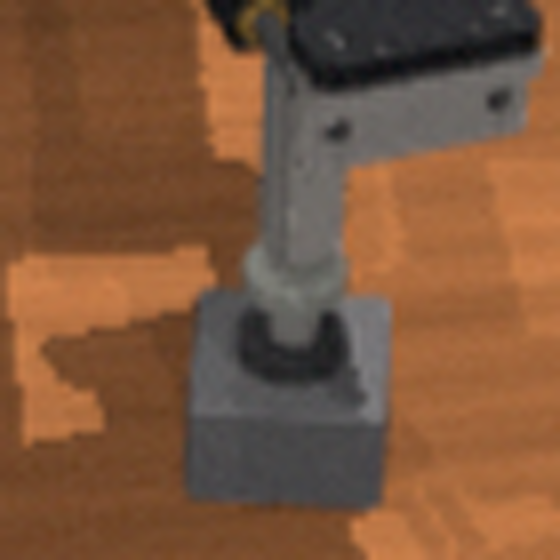

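The finger now overlaps the cap's top at about (333,223), right at its surface. So the real tips sit higher than reported. I continue down until the force rises.

Request:
servo_tool(commands=[0,0,0.002,0,0,0,0,0,0,0.004,0,0,0,0,0,0,0.004,0,0,0,0])

```text
time: 6.18
tool_pos: [0.4296, 0.026, 0.0593]
ee_rot: [3.141, 0.0, 1.742]
wrist_force: [-0.3, -0.5, 2.1]
width: 0.0002
finger_force: 1.1
```

Request:
servo_tool(commands=[0,0,0.002,0,0,0,0,0,0,0.004,0,0,0,0,0,0,0.004,0,0,0,0])

```text
time: 6.55
tool_pos: [0.4296, 0.026, 0.0552]
ee_rot: [3.141, 0.0, 1.742]
wrist_force: [-0.5, -0.2, 4.0]
width: 0.0005
finger_force: 2.0
```

Contact was at TCP z ≈ 0.0595, so actual heights are about 27 mm above the reported ones. The stop should be near 0.0455.

Request:
servo_tool(commands=[0,0,0.003,0,0,0,0,0,0,0.006,0,0,0,0,0,0,0.009,0,0,0,0,0,0,0.0105,0,0,0,0,0,0,0.0115,0,0,0,0,0,0,0.0115,0,0,0,0,0,0,0.0115,0,0,0,0])

```text
time: 7.42
tool_pos: [0.4298, 0.026, 0.0467]
ee_rot: [3.14, 0.001, 1.742]
wrist_force: [-6.0, 1.5, 19.7]
width: 0.0002
finger_force: 9.5
```

The plunger is against its stop: 19.7 N, well past the 8.5 N spring force. I release it and measure the arched plaque.

Request:
servo_tool(commands=[0,0,-0.015,0,0,0,0,0,0,-0.03,0,0,0,0,0,0,-0.06,0,0,0,0.05,0,0,-0.1,0,0,0,0.06,0,0,-0.12,0,0,0,0.06,0,0,-0.12,0,0,0,0.06])

```text
time: 8.18
tool_pos: [0.4302, 0.026, 0.1648]
ee_rot: [3.139, 0.001, 1.742]
wrist_force: [0.0, -0.3, -0.5]
width: 0.0373
finger_force: 0.0
```

```bash
cat > pl.py <<'E'
from h import *
from scipy.optimize import minimize
np.set_printoptions(precision=4,suppress=True)
a=np.linspace(0,np.pi,25)
prof=np.vstack([[[-.032,.018],[.032,.018]],np.c_[.032*np.cos(a),.063+.032*np.sin(a)]])
X=np.vstack([np.c_[np.full(len(prof),s*.006),prof] for s in(-1,1)])
def model(q): return X@R.from_euler('zy',[q[2],q[3]]).as_matrix().T+[q[0],q[1],.012]
def pick(P,uv): return min(spotter.trace("arched",P)[:5],key=lambda d:np.hypot(*(np.argwhere(d["region"]).mean(0)[::-1]-uv)))["region"]
def fit(obs,x0):
    def c(q):
        s=30*(q[3]/.3)**2*1e-3
        for P,h in obs:
            m=np.zeros((1920,2560),np.uint8);cv2.fillConvexPoly(m,cv2.convexHull(np.round(proj(P,model(q))*4+1.5).astype(np.int32)),1)
            s-=(m&h).sum()/(m|h).sum()
        return s
    r=minimize(c,x0,method='Nelder-Mead',options=dict(initial_simplex=np.array(x0)+np.vstack([np.zeros(4),np.diag([.008,.008,.05,.05])])));return r.x,-r.fun
up=lambda r:cv2.resize(r.astype(np.uint8),None,fx=4,fy=4,interpolation=0)
if __name__=="__main__":
    t=snapshot("top");s=snapshot("scene");ot=(t,up(pick(t,(437,269))));os=(s,up(pick(s,(211,269))))
    x0=[.539,-.278,.171,0]
    for k in([ot],[os],[ot,os]): print(fit(k,x0))
    o=robot.get_obs();print(o["tool_pos"],o["ee_rot"],o["wrist_force"],o["time"])
    for d in spotter.trace("plunger_top",s)[:3]: print(d["conf"],d["box"])
E
python3 pl.py
```

```text
(array([ 0.5374, -0.2767,  0.173 ,  0.0205]), np.float64(0.892257081552881))
(array([ 0.5412, -0.2761,  0.1573,  0.0094]), np.float64(0.9477806285786159))
(array([ 0.5378, -0.2769,  0.1678,  0.0184]), np.float64(1.7969289015941632))
[0.4283 0.0261 0.1617] [-3.1382 -0.0007  1.7415] [ 0.5004  0.1005 -0.0945] 8.375
0.41 [272.4, 204.4, 11.5, 11.2]
```

```bash
python3 -c "
from h import *
o=robot.get_obs();print(o['tool_pos']);print(rel([.5393,-.2766,.14],1.742))"
```

```text
[0.42836087 0.02606571 0.16179493]
(array([-0.3171,  0.058 ,  0.0214]), array([-0.19, -0.04, -0.03]))
```

Request:
servo_tool(commands=[-0.05,0.009,0,0,0,0,0.06,-0.1,0.018,0,0,0,0,0.06,-0.15,0.027,0,0,0,0,0.06,-0.2,0.036,0,0,0,0,0.06,-0.25,0.045,0,0,0,0,0.06,-0.3,0.054,0.01,0,0,0,0.06,-0.317,0.058,0.02,0,0,0,0.06,-0.317,0.058,0.02,0,0,0,0.06,-0.317,0.058,0.02,0,0,0,0.06])

```text
time: 9.55
tool_pos: [0.5401, -0.275, 0.1436]
ee_rot: [-3.141, -0.001, 1.743]
wrist_force: [-0.0, -0.0, 1.3]
width: 0.0601
finger_force: 0.0
```

```bash
python3 - <<'E'
from h import *
np.set_printoptions(precision=4,suppress=True)
s=snapshot("scene");s=snapshot("scene");o=robot.get_obs();print(o["tool_pos"],o["width"],rel([.5393,-.2766,.062],1.742))
A=R.from_euler('xyz',o["ee_rot"]).as_matrix();g=o["tool_pos"]
x0,y0,f=130,180,5
im=cv2.resize(s["img"][y0:y0+120,x0:x0+160],None,fx=f,fy=f,interpolation=2)
for z in(-.0165,):
    for y in(o["width"]/2,-o["width"]/2):
        u=(proj(s,[g+A@[0,y,z]])[0]-[x0,y0]+.5)*f;cv2.drawMarker(im,tuple(int(v) for v in u),(255,0,255),0,14,2)
u=(proj(s,[[.5395,-.2766,.107]])[0]-[x0,y0]+.5)*f;cv2.drawMarker(im,tuple(int(v) for v in u),(0,255,0),0,14,2)
cv2.imwrite("pics/p4.png",im)
E
```

```text
[ 0.5405 -0.2751  0.1446] 0.05978227070419831 (array([-0.0012, -0.0015,  0.0826]), array([0.05, 0.03, 0.07]))
```

View pics/p4.png

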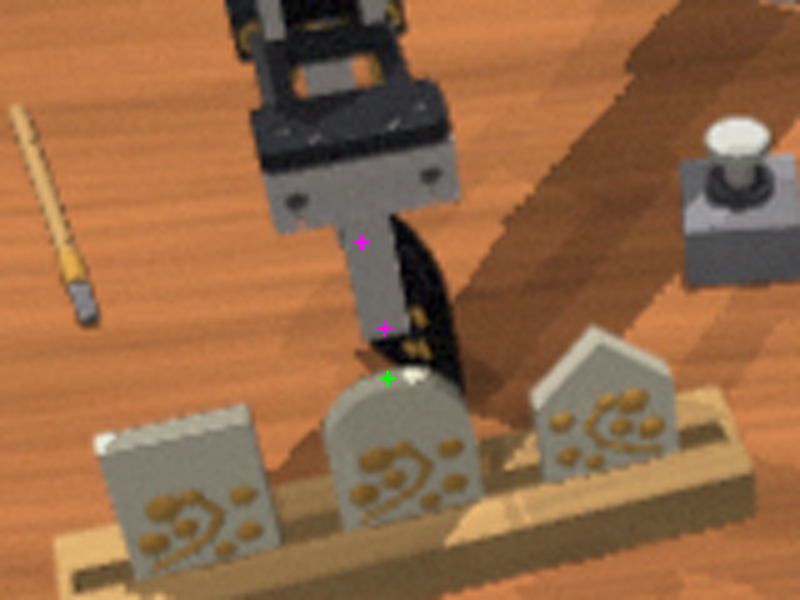

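The front fingertip at crop (387,337) lies within 2 px of my corrected projection, directly in front of the arched plaque's middle. It straddles the plaque and clears both neighbours, so I descend and grip.

Request:
servo_tool(commands=[0.001,-0.0015,0.02,0,0,0,0.06,0.001,-0.0015,0.04,0,0,0,0.06,0.001,-0.0015,0.06,0,0,0,0.06,0.001,-0.0015,0.075,0,0,0,0.06,0.001,-0.0015,0.0815,0,0,0,0.06,0.001,-0.0015,0.0815,0,0,0,0.06,0.001,-0.0015,0.0815,0,0,0,0.03,0.001,-0.0015,0.0815,0,0,0,0.0,0.001,-0.0015,0.0815,0,0,0,0.0,0.001,-0.0015,0.0815,0,0,0,0.0])

```text
time: 10.9
tool_pos: [0.5388, -0.2759, 0.0623]
ee_rot: [3.141, 0.0, 1.741]
wrist_force: [0.2, -1.0, -0.2]
width: 0.0233
finger_force: 0.0
```

Request:
servo_tool(commands=[0,0,0,0,0,0,0,0,0,0,0,0,0,0])

```text
time: 11.15
tool_pos: [0.5387, -0.2758, 0.0621]
ee_rot: [3.142, 0.0, 1.741]
wrist_force: [-0.1, -0.8, 1.1]
width: 0.0115
finger_force: 30.0
```

Gripped (11.5 mm, 30 N). Now lift.

Request:
servo_tool(commands=[0,0,-0.01,0,0,0,0,0,0,-0.025,0,0,0,0,0,0,-0.045,0,0,0,0,0,0,-0.065,0,0,0,0,0,0,-0.085,0,0,0,0,0,0,-0.105,0,0,0,0,0,0,-0.121,0,0,0,0,0,0,-0.121,0,0,0,0,0,0,-0.121,0,0,0,0])

```text
time: 12.28
tool_pos: [0.5384, -0.2756, 0.1824]
ee_rot: [-3.141, -0.001, 1.742]
wrist_force: [-0.5, 0.4, -1.7]
width: 0.012
finger_force: 30.0
```

```bash
python3 -c "
from h import *
o=robot.get_obs();print(o['tool_pos'],o['ee_rot'],o['width'],o['finger_force']);print(rel([.629,.152,.183],3.506))"
```

```text
[ 0.53840956 -0.27562304  0.18243113] [-3.14073038e+00 -6.73710416e-04  1.74152395e+00] 0.011977708315041469 29.99650686979294
(array([ 4.060e-01,  1.619e-01, -4.000e-04]), array([-0.000e+00, -7.000e-02, -1.011e+02]))
```

Request:
servo_tool(commands=[0.012,0.005,0,0,0,-4,0,0.04,0.016,0,0,0,-11,0,0.07,0.028,0,0,0,-18,0,0.1,0.04,0,0,0,-26,0,0.13,0.052,0,0,0,-34,0,0.16,0.064,0,0,0,-42,0,0.19,0.076,0,0,0,-50,0,0.22,0.088,0,0,0,-57,0,0.243,0.097,0,0,0,-61,0,0.243,0.097,0,0,0,-61,0])

```text
time: 13.52
tool_pos: [0.5925, -0.0183, 0.1816]
ee_rot: [-3.141, -0.003, 2.808]
wrist_force: [0.2, -0.1, -1.6]
width: 0.0117
finger_force: 30.0
```

```bash
python3 -c "
from h import *
o=robot.get_obs();print(o['tool_pos'],o['ee_rot'],o['width'],o['finger_force']);print(rel([.629,.152,.183],3.506))"
```

```text
[ 0.59250136 -0.01833871  0.18160807] [-3.14101334e+00 -2.53413892e-03  2.80833363e+00] 0.011695939217615525 29.996322691440582
(array([ 0.0212,  0.1729, -0.0014]), array([ 2.000e-02, -1.500e-01, -3.997e+01]))
```

Request:
servo_tool(commands=[0.002,0.015,0,0,0,-4,0,0.005,0.045,0,0,0,-12,0,0.009,0.075,0,0,0,-20,0,0.013,0.105,0,0,0,-27,0,0.017,0.135,0,0,0,-33,0,0.019,0.158,0,0,0,-37.5,0,0.021,0.173,-0.001,0,0,-40,0,0.021,0.173,-0.001,0,0,-40,0,0.021,0.173,-0.001,0,0,-40,0,0.021,0.173,-0.001,0,0,-40,0])

```text
time: 14.78
tool_pos: [0.6301, 0.1494, 0.1841]
ee_rot: [-3.141, -0.0, -2.781]
wrist_force: [-0.4, 0.4, -1.9]
width: 0.0118
finger_force: 30.0
```

```bash
python3 - <<'E'
from pl import *
s=snapshot("scene");t=snapshot("top");s=snapshot("scene");o=robot.get_obs();print(o["tool_pos"],o["ee_rot"],o["width"],rel([.629,.152,.183],3.506))
for d in spotter.trace("arched",s)[:5]: print(d["conf"],d["box"])
x0,y0,f=350,140,5
im=cv2.resize(s["img"][y0:y0+120,x0:x0+160],None,fx=f,fy=f,interpolation=2)
Y=np.vstack([[[-.006,-.032,0],[-.006,.032,0],[.006,-.032,0],[.006,.032,0]],X])
W=Y@R.from_euler('z',1.936).as_matrix().T+[.629,.152,.133]
for u in (proj(s,W)-[x0,y0]+.5)*f: cv2.circle(im,tuple(int(v) for v in u),2,(255,0,255),-1)
cv2.imwrite("pics/p5.png",im)
E
```

```text
[0.6301 0.1498 0.1842] [-3.1414  0.0001 -2.7799] 0.011565335866753271 (array([0.0003, 0.0025, 0.0012]), array([-0.01,  0.  , -0.16]))
0.97 [398.4, 216.6, 31.0, 45.2]
0.89 [187.9, 303.4, 28.8, 40.8]
0.87 [202.0, 222.0, 20.8, 38.6]
```

View pics/p5.png

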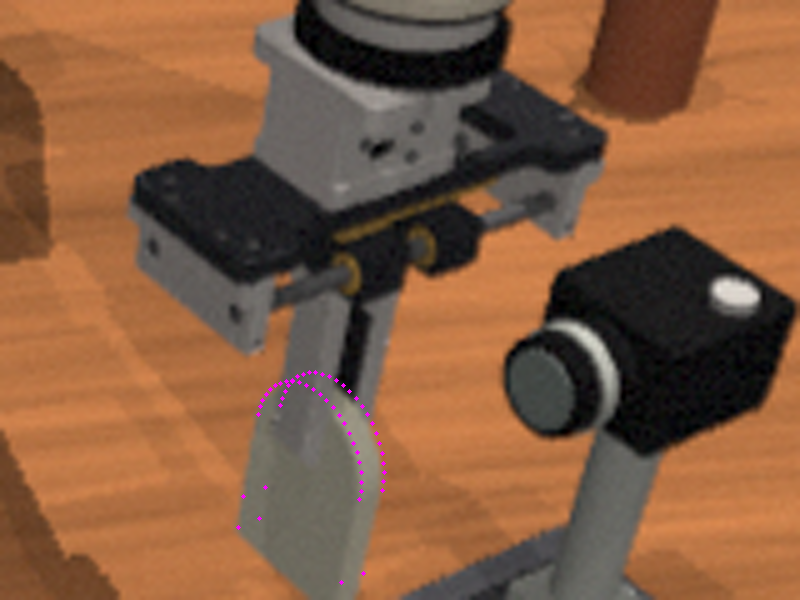

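The plaque hangs upright with its plain back towards this view, so the relief faces the lens. Its lower right corner shows slightly lower than the model, so I fit its pose.

```bash
python3 - <<'E'
from pl import *
s=snapshot("scene")
r=spotter.trace("arched",s)[0];print(r["box"]);r=r["region"].astype(np.uint8)
H=up(cv2.fillConvexPoly(np.zeros((480,640),np.uint8),cv2.convexHull(np.argwhere(r)[:,::-1].astype(np.int32)),1))
Y=X.copy();Y[Y[:,2]==.018,2]=0
M=R.from_euler('z',1.936).as_matrix()
def c(q,ret=False):
    # along-width, z, roll in plane, yaw, pitch about thickness normal
    Q=R.from_euler('z',1.936+q[3])*R.from_euler('x',q[2])
    W=Q.apply(Y-[0,0,.047])+np.array([.6300,.1498,0.18])+M@[0,q[0],0]+[0,0,q[1]]
    m=np.zeros((1920,2560),np.uint8);cv2.fillConvexPoly(m,cv2.convexHull(np.round(proj(s,W)*4+1.5).astype(np.int32)),1)
    return -(m&H).sum()/(m|H).sum()+.05*(q[3]/.2)**2
rr=minimize(c,[0]*4,method='Nelder-Mead',options=dict(initial_simplex=np.vstack([np.zeros(4),np.diag([.01,.01,.08,.08])])))
print(rr.x,rr.fun,c([0]*4)); o=robot.get_obs();print(o["tool_pos"],o["time"],o["wrist_force"])
E
```

```text
[205.0, 225.6, 20.8, 34.4]
[0. 0. 0. 0.] 0.0 0.0
[0.6301 0.1502 0.1841] 15.075 [-0.3475  0.3703 -1.5869]
```

```bash
cat > f.py <<'E'
from pl import *
s=snapshot("scene")
r=min(spotter.trace("arched",s),key=lambda d:abs(d["box"][0]-398));print(r["box"]);r=r["region"].astype(np.uint8)
H=up(cv2.fillConvexPoly(np.zeros((480,640),np.uint8),cv2.convexHull(np.argwhere(r)[:,::-1].astype(np.int32)),1))
Y=X.copy();Y[Y[:,2]==.018,2]=0
M=R.from_euler('z',1.936).as_matrix();o=robot.get_obs();g=o["tool_pos"]
def c(q):
    Q=R.from_euler('z',1.936+q[3])*R.from_euler('x',q[2])
    W=Q.apply(Y-[0,0,.047])+np.array([g[0],g[1],0.18])+M@[0,q[0],0]+[0,0,q[1]]
    m=np.zeros((1920,2560),np.uint8);cv2.fillConvexPoly(m,cv2.convexHull(np.round(proj(s,W)*4+1.5).astype(np.int32)),1)
    return -(m&H).sum()/(m|H).sum()+.05*(q[3]/.2)**2
rr=minimize(c,[0]*4,method='Nelder-Mead',options=dict(initial_simplex=np.vstack([np.zeros(4),np.diag([.01,.01,.08,.08])])))
q=rr.x;print("along,dz,roll,yaw",q,rr.fun,c([0]*4)); print("centre",g[:2]+(M@[0,q[0],0])[:2],.18+q[1]);print(g,o["ee_rot"],o["time"],o["qvel"].max())
E
python3 f.py
```

```text
[398.8, 219.6, 29.4, 41.7]
along,dz,roll,yaw [ 0.1045  0.0507 -0.6963 -0.    ] 9.300703215084255e-14 1117307333356119.8
centre [0.5325 0.113 ] 0.23071823205133066
[0.6301 0.1504 0.1841] [-3.1415 -0.     -2.779 ] 15.175 0.0013776306964252579f.py:11: RuntimeWarning: overflow encountered in scalar negative
  return -(m&H).sum()/(m|H).sum()+.05*(q[3]/.2)**2
```

```bash
sed -i 's/return -(m&H).sum()\/(m|H).sum()/return 1-(m\&H).sum()\/(m|H).sum()/' f.py; python3 f.py
```

```text
[398.1, 218.8, 29.3, 44.2]
along,dz,roll,yaw [-0.0022 -0.0018  0.0623 -0.0275] 0.07182383060719802 0.10316680986866333
centre [0.6321 0.1512] 0.17821623741485956
[0.6301 0.1504 0.1841] [-3.1415 -0.     -2.7789] 15.275 0.0015299897087381808
```

The fitted centre is (0.632, 0.151, 0.178), within 4 mm of focus, with an in-plane tilt of perhaps 3.5°. I trim half of that tilt and settle.

Request:
servo_tool(commands=[0,0,-0.001,0,-1.8,0,0,0,0,-0.001,0,-1.8,0,0,0,0,-0.001,0,-1.8,0,0,0,0,-0.001,0,-1.8,0,0,0,0,-0.001,0,-1.8,0,0])

```text
time: 15.9
tool_pos: [0.6302, 0.1504, 0.185]
ee_rot: [-3.142, 0.031, -2.779]
wrist_force: [0.1, -0.2, -0.6]
width: 0.0121
finger_force: 30.0
```

```bash
python3 f.py; python3 f.py
```

```text
[399.5, 217.8, 32.1, 42.8]
along,dz,roll,yaw [-0.0021 -0.0004 -0.0076  0.0252] 0.057614258179370326 0.09107795553957698
centre [0.6321 0.1512] 0.1796136329027206
[0.6302 0.1505 0.1849] [-3.1415  0.0312 -2.7788] 16.0 0.0017671432455569692
[398.6, 219.1, 29.1, 41.7]
along,dz,roll,yaw [-0.004  -0.0034  0.0832 -0.0311] 0.11768662900251803 0.15245163645212312
centre [0.6338 0.1519] 0.17662812617820486
[0.6302 0.1504 0.185 ] [-3.1416  0.0312 -2.7788] 16.1 0.0010022690488656442
```

```bash
python3 -c "
from bench import close_job
print(close_job())"
```

```text
the job is handed in; nothing more can be done
None
```

I pressed the plunger to its stop and let it spring back, then handed in with the arched plaque held about 4–6 mm from focus, upright within about 5° by noisy image fits, relief towards the lens; the hand-in call returned no verdict.

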